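# Hold the housing's hatch open at the pointer

### The job

The new gasket under the hatch has set: take the steel hold-down bar off the closed hatch and lay it flat in the shallow grey tray, setting it down rather than dropping it. Then raise the hatch by its loop handle until it lines up with the pointer clamped on the protractor arc, and keep holding it there by the handle: the hatch falls shut on its own, so the job finishes with it still in the gripper. Leave the pointer as it is set, and do not disturb the wrench, the red bin and the can.

Things in the scene. Friction and masses are not known exactly. Their poses are not given: they have to be found in the camera images.
- housing: Fixed bare sheet-metal box with vent slots in its front, 180 (x) x 200 (y) x 120 mm high; origin at the centre of its underside; its front faces its own -x. The hatch is its top, hinged along the far (+x) edge. On its +y side, outside the hatch, a protractor arc (radius 185 mm about the hinge line, 124 mm to +y of the middle, 4 mm thick) rises to 310 mm above the bench.
- hatch (a joint): Hatch angle, rad: 0 lying shut and level, grows as its front edge is raised, stop at 1.35. Steel plate 180 x 200 x 4 mm, its top 120 mm above the bench when shut; with its handle about 0.7 kg (varies). The hinge has next to no friction: it falls shut when let go.
- hatch_hinge (a point): Middle of the hinge line, at the hatch's top face: in the housing's frame x 90, y 0, z 120 mm. Its axes turn with the hatch: y along the hinge line, -x from the hinge towards the handle, z out of the hatch's top.
- handle_mid (a point): Where to grip: middle of the cross bar of the loop handle (dark round rod) that sticks out of the hatch's front edge in the plate's plane. Bar 14 mm thick, 130 mm long along y, 50 mm in front of the edge, joined to it by 12 mm rods at y +-60 mm. 230 mm towards -x and 2 mm below point hatch_hinge in the hatch's axes, so it circles the hinge at 230 mm. Axes as the hatch's.
- pointer (a joint): Angle at which the pointer is set, rad, measured about the hinge line just like joint hatch: equal values are in line. It differs from job to job (0.5 to 1.0). It is clamped by friction.
- pointer_tip (a point): Free tip of the pointer, a flat dark steel arm 215 mm long, 10 mm wide, that starts at a brass boss on the hinge line, 132 mm to +y of the housing's middle, with a brass clamp knob where it crosses the arc. Axes turn with the pointer: -x from the hinge line to the tip.
- weight: Loose hold-down bar: dark steel block 30 (x) x 100 (y) x 30 mm, about 0.7 kg, lying on the shut hatch with its underside 120 mm above the bench. Origin at the centre of its underside.
- tray: Fixed shallow open grey tray 180 (x) x 240 (y) x 32 mm outside, wall and floor 4 mm; origin at the centre of its underside.
- wrench: Bystander: wrench lying flat on the bench between the housing and the tray.
- bin: Bystander: red open bin 150 x 110 x 70 mm, at the robot's left.
- can: Bystander: can 66 mm in diameter, 130 mm tall, at the robot's right.
Things that resemble listed ones, but are neither listed nor needed, are in the scene too. There is more than one size of the weight; the job needs the middle-sized.

How it is judged:
By the outcome, as a careful person would: the job done as asked, in the order asked, and still so for the second after the job is handed in, while the arm keeps its last pose, push and grip.
It also fails if it takes over 72 s, if anything falls off the work surface, if the arm or the gripper's body presses on something with over 40 N, if the wrist force passes 120 N, or if a joint passes its speed limit or range.

### The arm

A 6-joint arm with a two-finger parallel gripper is mounted at the origin on the work surface. World frame = base frame: x ahead of the robot, y to its left, z up, the work surface at z = 0. Lengths are in mm, angles in rad, forces in N, time in s.
With the tool pointing down it reaches from about 400 to 925 mm from the base axis. Payload 12.5 kg.
Tool frame: the origin (TCP) lies midway between the tips of the shut fingers; the grasp point (between the pads) lies 19 mm behind it; z points along the fingers, y is the line along which they close (so a half turn about z gives the same grasp; the last joint's range is limited). The gripper opens to 95 mm and grips with 3 to 60 N. Pads are 20 mm wide; open, the fingers measure 119 mm over their backs; the gripper's body (75 mm by 180 mm) begins 59 mm behind the grasp point.
Start: joints at [1.211, 0.491, 1.559, -0, 1.092, -0.106], TCP at [156.909, 605.001, 214.661] pointing down, gripper open.
Joint ranges: [-3.1, 3.1], [-0.84, 2.19], [0.05, 2.79], [-1.13, 4.28], [0.06, 2.93], [-2.69, 2.69]. Speed limits (rad/s): [2.22, 2.22, 2.79, 3.14, 3.14, 3.14].

### API

Orientations are given as [roll, pitch, yaw] about the fixed x, y, z axes, in that order (R = Rz(yaw) Ry(pitch) Rx(roll)).
In Python, from cell import env gives the robot as it stands.
- The arm moves only by the tool arm_command, never from a script. Its argument "targets" is a list of rows, each a list of 5 numbers: the shift along the tool's x, y, z in mm, then the turn about the tool's z in degrees, then the opening, from 0 (shut) to 1 (fully open). In form: [[tx, ty, tz, roll, fingers], ...]. A call has 1 to 5 rows; each row is the pose to reach, as a shift and turn from the pose commanded when the call began, along the tool's axes at that moment; what a row does not reach only later rows make up. A row lasts 1/10 s, in which the tool goes at most 50 mm and 8.59 degrees, less where a joint would pass 70% of its speed; a pose out of reach is approached as far as the arm can. A call with a gripper value outside its range is refused whole. The fingers move at their own pace and stop on an object; the grip force is fixed at half the most. Time passes only in rows, so rows that repeat a pose let the fingers close. It gives the time, the measured TCP pose, the force, the opening and the grip force at its end, in the units of the state.
- env.state(): the state, without advancing time (a new reading comes with each control period).
- env.read_camera(name): name is "scene" or "top" or "wrist"; returns a dict with "frame" (420x560x3 uint8, red, green, blue), "vertical_fov" (degrees; the focal length in pixels is half the picture's height over the tangent of half this angle, whatever the lens; pixels are square), "cx", "cy" (the principal point, pixels), "k1" (the pictures are not rectified: a ray, as slopes to the right and down, at radius r is drawn at 1 + k1 r^2 times it, then the intrinsics apply), "world_from_camera" (4x4, takes a point from camera to world coordinates); the wrist camera has in their place "hand_eye" (4x4, takes a point from camera to tool coordinates, whose origin is the TCP and whose axes are the flange's). Camera axes: x right, y down, z forward; pixel columns grow to the right and rows downward; lengths in mm; the calibration is good to about 2 mm. A picture is of the moment at which its call begins: read the wrist's pose just before it. There is no depth.
- env.job_done(): hands the job in; it is judged then, once.
The state is a dict: "t": time; "joints": joint angles; "qvel": joint speeds; "tau": joint torques, N m; "eef_pos": TCP position; "tcp_rot": TCP orientation; "ft_force": force on the tool from outside, world axes, zero at the start; "moment": the same for the moment, N m; "opening": opening from 0.0 (shut) to 1.0 (fully open); "grip_force": force on a finger pad.
Only numpy, scipy, OpenCV 4.12 (cv2) and the standard library are available. Lean on these libraries where they do the work, as an engineer would, in place of code of your own. Each camera call takes 0.05 s, during which the arm holds its last target. There are 200 camera calls.

## Working session

There is one attempt and no reset: what is moved stays moved. The work goes in short steps, Python scripts to look and compute and a tool call to move; the robot and the scene stay as the last step left them, time stands still between calls to the robot, and variables do not carry over. Pictures are saved under pics/ and viewed, at most 12 in all, crops included, and the job is handed in when it is done.

Besides the shell and the picture viewer there is one more tool, called after "Request:" by a JSON object that holds its "api" and its "payload", one argument or row to a line. arm_command: Moves the arm, as the interface text tells. Its arguments: {"type":"object","properties":{"targets":{"type":"array","items":{"type":"array","items":{"type":"number"}}}},"required":["targets"]}

```bash
mkdir -p pics; cat > h.py <<'E'
import numpy as np, cv2
from scipy.spatial.transform import Rotation as R
from cell import env
def K(c):
    h=c["frame"].shape[0]; f=h/2/np.tan(np.radians(c["vertical_fov"])/2)
    return f,c["cx"],c["cy"],c["k1"]
def tool(s=None):
    s=s or env.state(); T=np.eye(4); T[:3,:3]=R.from_euler('xyz',s["tcp_rot"]).as_matrix(); T[:3,3]=s["eef_pos"]; return T
def look(n):
    s=env.state(); c=env.read_camera(n)
    c["T"]=np.array(c["world_from_camera"]) if n!="wrist" else tool(s)@np.array(c["hand_eye"])
    return c
def ray(c,u,v):
    f,cx,cy,k=K(c); d=np.array([(u-cx)/f,(v-cy)/f]); p=d.copy()
    for _ in range(30): p=d/(1+k*(p@p))
    r=c["T"][:3,:3]@np.array([p[0],p[1],1]); return c["T"][:3,3],r/np.linalg.norm(r)
def onz(c,u,v,z):
    o,r=ray(c,u,v); return o+r*(z-o[2])/r[2]
def ony(c,u,v,n,p0):
    o,r=ray(c,u,v); return o+r*((np.array(p0)-o)@n)/(r@n)
def proj(c,P):
    f,cx,cy,k=K(c); q=np.linalg.inv(c["T"])@np.append(P,1); p=q[:2]/q[2]; p=p*(1+k*(p@p)); return p*f+[cx,cy]
def save(c,name,crop=None,s=1):
    im=c["frame"][:,:,::-1]
    if crop: a,b,d,e=crop; im=im[b:e,a:d]
    cv2.imwrite("pics/"+name,cv2.resize(im,None,fx=s,fy=s,interpolation=cv2.INTER_CUBIC))
E
python3 - <<'E'
from h import *
print(env.state())
for n in("scene","top"):
    c=look(n); save(c,n+"0.png",s=1.42); print(n,K(c),c["T"].round(3).tolist())
E
```

```text
{'t': 0.0, 'joints': array([ 1.21141919e+00,  4.91592694e-01,  1.55945339e+00,  4.98618249e-06,
        1.09168256e+00, -1.05595208e-01]), 'qvel': array([-3.95806639e-04,  2.27807438e-04,  4.13721622e-04, -1.73077186e-05,
       -2.99011286e-04, -1.13059125e-04]), 'tau': array([-1.55176684e-03, -6.12601376e+01, -2.58173543e+01,  6.92364480e-02,
        4.81597404e-02, -8.17118575e-05]), 'eef_pos': array([156.80543557, 604.7614199 , 214.03980113]), 'tcp_rot': array([-3.14046345e+00, -1.24130069e-04,  2.88780835e+00]), 'ft_force': array([-0.22299676, -0.41025566,  0.39783217]), 'moment': array([ 0.00230895, -0.00305088,  0.03406744]), 'grip_force': 0.0, 'opening': 1.00140383406809}
scene (np.float64(467.60652793675825), 276.54661040561297, 205.49777630328794, 0.021304576600154144) [[0.259, 0.792, -0.553, 1367.863], [0.966, -0.22, 0.137, -160.863], [-0.013, -0.569, -0.822, 1215.168], [0.0, 0.0, 0.0, 1.0]]
top (np.float64(515.7075869430707), 280.50349352976286, 208.44242685244885, -0.1876428415527761) [[0.006, -0.989, 0.147, 368.891], [-1.0, -0.008, -0.012, 7.278], [0.013, -0.147, -0.989, 1687.94], [0.0, 0.0, 0.0, 1.0]]
```

View pics/scene0.png

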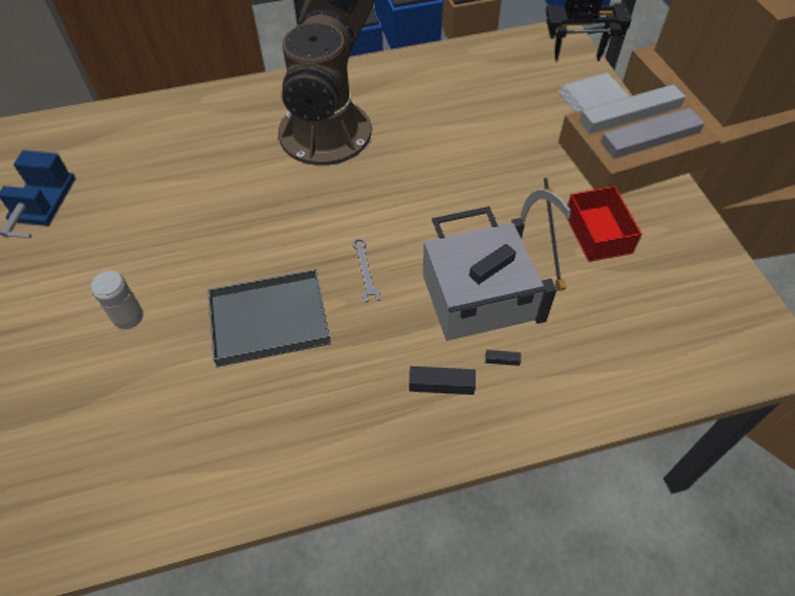

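View pics/top0.png

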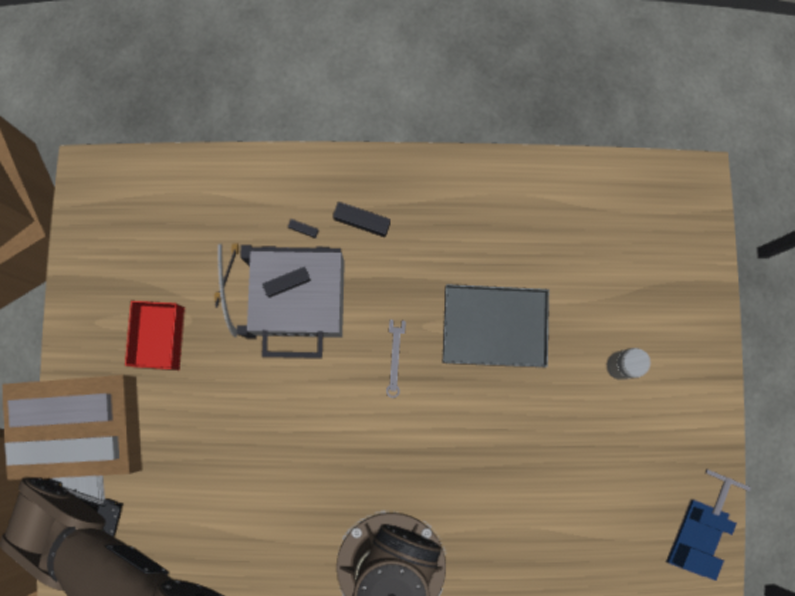

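The scene view (display px) has three dark bars: a large one at (442,380) and a small one at (503,357), both on the bench, and one on the hatch at (492,263). The one on the hatch, also at top (286,281), fits the description of middle-sized and lying on the shut hatch. The tray is at top (496,326), the handle at top (292,353), and the pointer runs in the scene view from its boss (560,285) to its tip (546,181).

```bash
python3 - <<'E'
from h import *
c=look("top"); g=cv2.cvtColor(c["frame"],cv2.COLOR_RGB2GRAY)
def rect(x0,y0,x1,y1,lo,hi,z,name):
    x0,y0,x1,y1=[int(v/1.42) for v in(x0,y0,x1,y1)]
    m=np.zeros_like(g); m[y0:y1,x0:x1]=cv2.inRange(g[y0:y1,x0:x1],lo,hi)
    k=max(cv2.findContours(m,cv2.RETR_EXTERNAL,cv2.CHAIN_APPROX_NONE)[0],key=cv2.contourArea)
    b=cv2.boxPoints(cv2.minAreaRect(k)); P=np.array([onz(c,*q,z)[:2] for q in b])
    e=np.linalg.norm(np.roll(P,-1,0)-P,axis=1); d=P[1]-P[0]
    print(name,P.mean(0).round(1),e.round(1),"dir",np.degrees(np.arctan2(d[1],d[0])).round(1),P.round(0).tolist())
for q in [(286,281),(300,310),(312,345),(496,326),(396,360)]: print(q,c["frame"][int(q[1]/1.42),int(q[0]/1.42)])
rect(255,258,335,310,0,75,150,"weight")
rect(325,195,395,240,0,75,40,"big"); rect(280,212,322,240,0,75,20,"small")
for n,q in dict(h1=(249,250),h2=(342,250),h3=(342,334),h4=(248,332)).items(): print(n,onz(c,q[0]/1.42,q[1]/1.42,120).round(0))
for q in [(264,354),(321,354)]: print("bar",onz(c,q[0]/1.42,q[1]/1.42,120).round(0))
print("tray",[onz(c,u/1.42,v/1.42,32).round(0).tolist() for u,v in [(444,286),(548,289),(546,366),(443,362)]])
s=look("scene"); save(s,"crop1.png",(290,115,440,290),3.4)
E
```

```text
(286, 281) [53 54 58]
(300, 310) [128 127 136]
(312, 345) [143 123  94]
(496, 326) [90 96 99]
(396, 360) [128 128 136]
weight [625.9 229.3] [97.  32.2 96.7 32.2] dir -67.5 [[622.0, 280.0], [659.0, 191.0], [630.0, 178.0], [593.0, 268.0]]
big [792.6  75.6] [ 44.9 132.2  44.7 131.5] dir -16.7 [[792.0, 145.0], [835.0, 132.0], [793.0, 6.0], [750.0, 20.0]]
small [775.3 212.5] [21.9 69.9 21.8 69.7] dir -20.2 [[778.0, 249.0], [799.0, 241.0], [772.0, 176.0], [752.0, 184.0]]
h1 [701. 318. 120.]
h2 [702. 113. 120.]
h3 [518. 109. 120.]
h4 [520. 313. 120.]
bar [473. 277. 120.]
bar [475. 154. 120.]
tray [[639.0, -117.0, 32.0], [634.0, -359.0, 32.0], [456.0, -350.0, 32.0], [464.0, -114.0, 32.0]]
```

View pics/crop1.png

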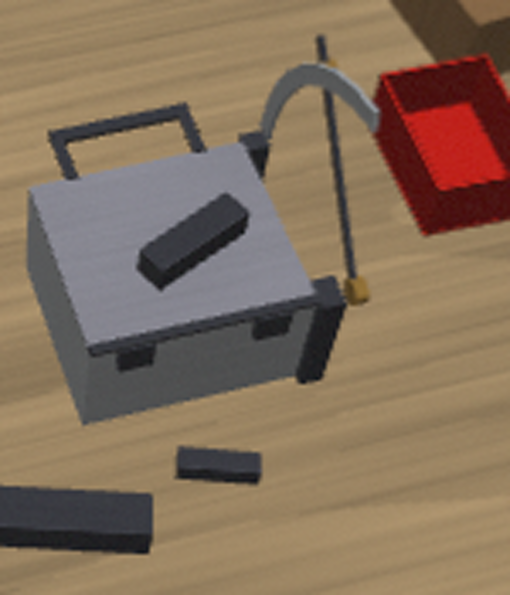

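The close crop confirms the choice: the bar on the hatch measures 97×32 mm, while the other two, on the bench, are 132×45 and 70×22. Next I move to a waypoint in front of the housing.

```bash
cat >> h.py <<'E'
def go(xyz,close_deg=None):
    "tool-frame shift from the measured pose to world TCP xyz, closing axis at close_deg"
    s=env.state(); T=tool(s); d=T[:3,:3].T@(np.array(xyz)-T[:3,3])
    y=T[:3,1]; r=0
    if close_deg is not None:
        a=np.degrees(np.arctan2(y[1],y[0])); r=-((close_deg-a+90)%180-90)
    print("t",round(s["t"],2),"pos",T[:3,3].round(1),"go",d.round(1),"roll",round(r,1),"q6",s["joints"][5].round(2))
E
python3 - <<'E'
from h import *
go([300,420,330],22.5); go([450,225,330],22.5)
E
```

```text
t 0.2 pos [156.9 604.9 214.3] go [-185.  -143.1 -115.6] roll 53.0 q6 -0.11
t 0.2 pos [156.9 604.9 214.3] go [-379.1 -294.2 -115.6] roll 53.0 q6 -0.11
```

Request:
{"api": "arm_command", "payload": {
  "targets": [
    [-30,-25,-40,8,1],
    [-70,-50,-75,16,1],
    [-108,-80,-105,24,1],
    [-146,-112,-115,32,1],
    [-185,-143,-115,40,1]
  ]
}}

```text
t: 0.7
eef_pos: [288.9, 435.1, 329.6]
tcp_rot: [3.139, -0.001, 2.185]
ft_force: [1.3, 0.7, 0.6]
opening: 1.002
grip_force: 0.0
```

```bash
python3 - <<'E'
from h import *
go([450,225,330],22.5)
E
```

```text
t 0.7 pos [288.9 435.1 329.6] go [-264.5   10.6   -0.6] roll 12.7 q6 0.24
```

Request:
{"api": "arm_command", "payload": {
  "targets": [
    [-50,2,0,6,1],
    [-100,4,0,12,1],
    [-150,6,0,12,1],
    [-200,8,0,12,1],
    [-245,10,0,12,1]
  ]
}}

```text
t: 1.2
eef_pos: [439.3, 240.4, 327.9]
tcp_rot: [3.141, 0.0, 1.98]
ft_force: [1.9, 1.2, 0.8]
opening: 1.002
grip_force: 0.0
```

```bash
python3 - <<'E'
from h import *
c=look("wrist"); save(c,"w0.png",s=1.42); print(K(c)); go([626,229,230],22.5)
print("weight px",proj(c,[626,229,150])*1.42,"tipguess",proj(c,[560,345,260])*1.42)
E
```

```text
(np.float64(374.33968978486325), 276.678686004722, 208.01389788548025, -0.07478417943705173)
t 1.25 pos [442.6 236.7 327.7] go [-79.4 165.4  97.9] roll 0.8 q6 -0.05
weight px [625.60583745 381.37388322] tipguess [725.33841995 210.49304789]
```

View pics/w0.png

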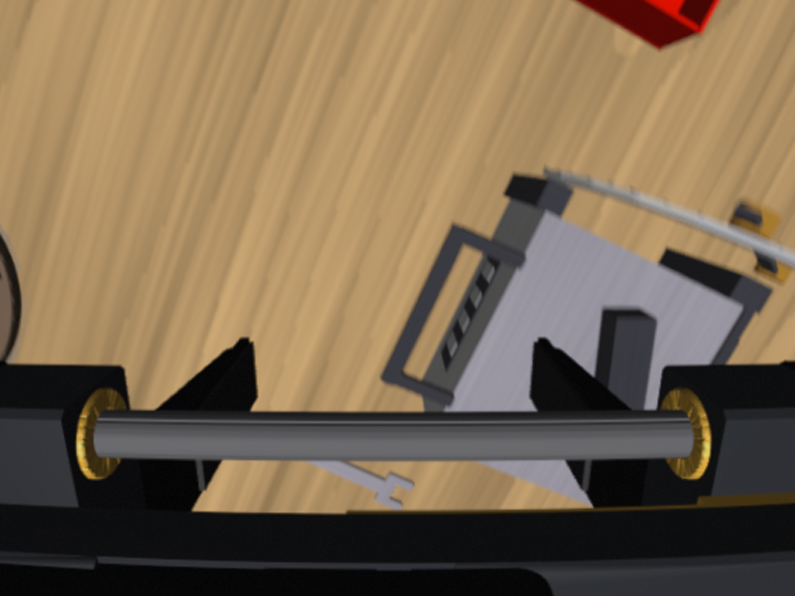

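The wrist view shows the weight at (628,340), close to where the top-camera estimate projects. The handle loop is at (430,310), the arc at upper right and the pointer knob near (755,235). Now I go above the weight.

Request:
{"api": "arm_command", "payload": {
  "targets": [
    [-16,33,10,1,1],
    [-32,66,30,1,1],
    [-48,99,50,1,1],
    [-64,132,75,1,1],
    [-79,163,97,1,1]
  ]
}}

```text
t: 1.75
eef_pos: [620.7, 234.6, 229.3]
tcp_rot: [-3.141, -0.0, 1.963]
ft_force: [0.7, -0.2, 0.9]
opening: 1.0
grip_force: 0.0
```

Request:
{"api": "arm_command", "payload": {
  "targets": [
    [0,0,0,0,1],
    [0,0,0,0,1],
    [0,0,0,0,1]
  ]
}}

```text
t: 2.05
eef_pos: [618.8, 235.1, 231.6]
tcp_rot: [3.141, -0.0, 1.963]
ft_force: [0.8, -0.3, 0.8]
opening: 1.001
grip_force: 0.0
```

```bash
python3 - <<'E'
from h import *
c=look("wrist"); save(c,"w1.png",s=1.42); go([626,229,125],22.5)
a=np.radians(112.5); u=np.array([np.cos(a),np.sin(a)]); v=np.array([-u[1],u[0]])
print([(proj(c,[*(np.array([626,229])+50*i*u+15*j*v),150])*1.42).round(0).tolist() for i,j in((1,1),(1,-1),(-1,-1),(-1,1))])
E
```

```text
t 2.1 pos [618.8 235.2 232. ] go [ -8.5   4.1 107. ] roll -0.0 q6 -0.13
[[371.0, 219.0], [434.0, 219.0], [430.0, 412.0], [373.0, 412.0]]
```

View pics/w1.png

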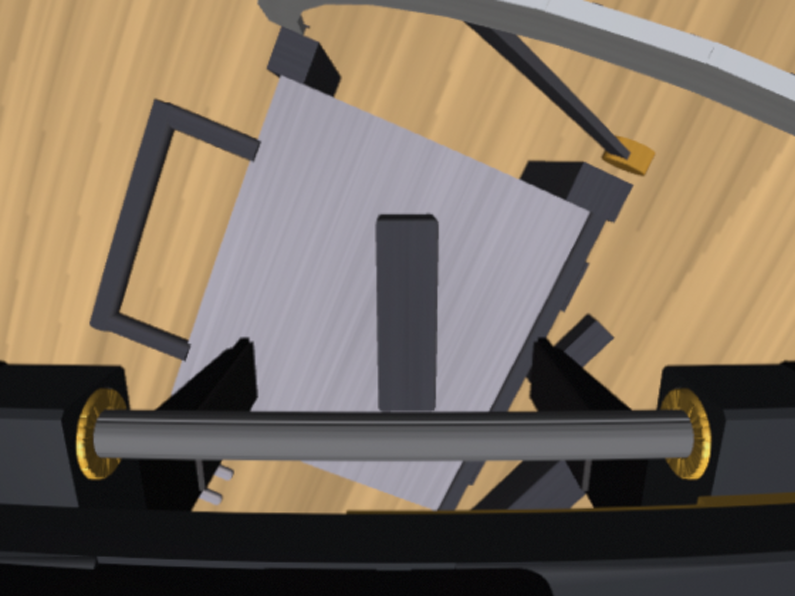

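The weight runs from (407,215) to (407,410), aligned with the tool and within 2 mm of the prediction. I'll descend and grip.

Request:
{"api": "arm_command", "payload": {
  "targets": [
    [-4,3,25,0,1],
    [-8,5,55,0,1],
    [-8,5,80,0,1],
    [-8,5,97,0,1],
    [-8,5,103,0,1]
  ]
}}

```text
t: 2.6
eef_pos: [626.1, 229.6, 127.4]
tcp_rot: [-3.141, -0.0, 1.963]
ft_force: [0.3, 0.8, 0.0]
opening: 1.001
grip_force: 0.0
```

Request:
{"api": "arm_command", "payload": {
  "targets": [
    [0,0,0,0,0.9],
    [0,0,0,0,0],
    [0,0,0,0,0],
    [0,0,0,0,0],
    [0,0,0,0,0]
  ]
}}

```text
t: 3.1
eef_pos: [627.2, 229.4, 128.4]
tcp_rot: [3.141, 0.0, 1.963]
ft_force: [-0.1, -0.1, 0.3]
opening: 0.635
grip_force: 0.0
```

Request:
{"api": "arm_command", "payload": {
  "targets": [
    [0,0,0,0,0],
    [0,0,0,0,0],
    [0,0,0,0,0],
    [0,0,0,0,0],
    [0,0,0,0,0]
  ]
}}

```text
t: 3.6
eef_pos: [627.3, 229.4, 127.8]
tcp_rot: [3.141, 0.0, 1.963]
ft_force: [2.1, 0.0, 0.3]
opening: 0.314
grip_force: 30.0
```

Request:
{"api": "arm_command", "payload": {
  "targets": [
    [0,0,-10,0,0],
    [0,0,-35,0,0],
    [0,0,-65,0,0],
    [0,0,-95,0,0],
    [0,0,-120,0,0]
  ]
}}

```text
t: 4.1
eef_pos: [626.6, 229.3, 249.5]
tcp_rot: [-3.141, -0.0, 1.963]
ft_force: [0.4, 0.2, -6.2]
opening: 0.314
grip_force: 30.0
```

```bash
python3 - <<'E'
from h import *
print(env.state()["opening"],env.state()["ft_force"]); go([550,-235,220],0); go([550,-235,60],0)
E
```

```text
0.3137263670506164 [ 0.42443294  0.199268   -6.24410181]
t 4.1 pos [626.6 229.3 249.5] go [-399.8 -248.2   29.6] roll 22.5 q6 -0.14
t 4.1 pos [626.6 229.3 249.5] go [-399.8 -248.1  189.6] roll 22.5 q6 -0.14
```

Request:
{"api": "arm_command", "payload": {
  "targets": [
    [-30,-19,0,0,0],
    [-66,-42,0,3,0],
    [-104,-66,0,6,0],
    [-144,-90,5,9,0],
    [-184,-114,10,12,0]
  ]
}}

```text
t: 4.6
eef_pos: [590.9, 14.2, 237.9]
tcp_rot: [-3.141, -0.0, 1.752]
ft_force: [1.4, -0.2, -5.6]
opening: 0.318
grip_force: 30.0
```

```bash
python3 - <<'E'
from h import *
go([550,-235,100],0)
E
```

```text
t 4.6 pos [590.9  14.2 237.9] go [-237.8  -85.   137.9] roll 10.4 q6 -0.27
```

Request:
{"api": "arm_command", "payload": {
  "targets": [
    [-45,-16,10,3,0],
    [-90,-32,30,6,0],
    [-140,-50,60,10,0],
    [-190,-68,90,10,0],
    [-230,-82,120,10,0]
  ]
}}

```text
t: 5.1
eef_pos: [555.7, -205.9, 131.6]
tcp_rot: [3.141, -0.0, 1.579]
ft_force: [1.4, -0.2, -5.7]
opening: 0.315
grip_force: 30.0
```

Request:
{"api": "arm_command", "payload": {
  "targets": [
    [0,0,0,0,0],
    [0,0,0,0,0],
    [0,0,0,0,0]
  ]
}}

```text
t: 5.4
eef_pos: [556.6, -203.6, 132.5]
tcp_rot: [3.141, -0.0, 1.579]
ft_force: [0.1, 0.1, -4.6]
opening: 0.311
grip_force: 30.0
```

```bash
python3 - <<'E'
from h import *
c=look("top"); save(c,"t1.png",(240,130,440,290),3.5); go([550,-235,12],0)
E
```

```text
t 5.45 pos [ 556.8 -203.3  132.7] go [-31.6  -7.2 120.7] roll 0.5 q6 -0.47
```

View pics/t1.png

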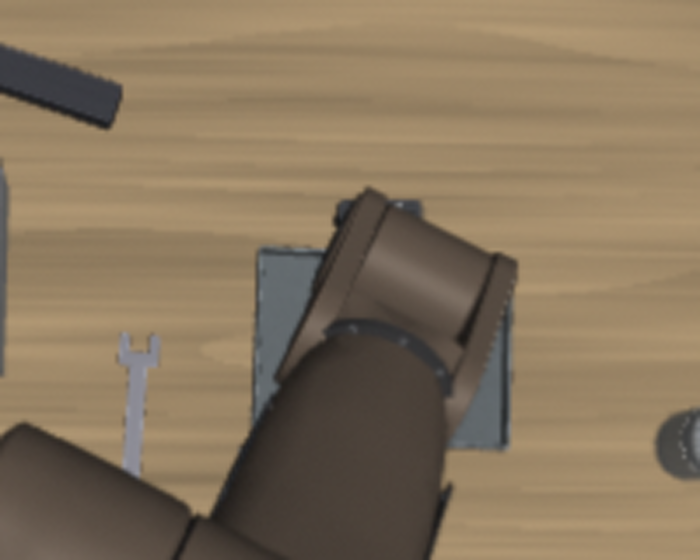

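The top crop shows the gripper over the tray, spanning (260–510, 250–450) there, and clear of the wrench and the can. I descend in stages.

Request:
{"api": "arm_command", "payload": {
  "targets": [
    [-15,-3,25,0,0],
    [-30,-7,50,0,0],
    [-32,-7,75,0,0],
    [-32,-7,95,0,0],
    [-32,-7,108,0,0]
  ]
}}

```text
t: 5.95
eef_pos: [550.0, -235.2, 23.3]
tcp_rot: [-3.141, -0.0, 1.58]
ft_force: [0.3, 0.0, -5.5]
opening: 0.313
grip_force: 30.0
```

Request:
{"api": "arm_command", "payload": {
  "targets": [
    [0,0,0,0,0],
    [0,0,2,0,0],
    [0,0,4,0,0],
    [0,0,5,0,0],
    [0,0,6,0,0]
  ]
}}

```text
t: 6.45
eef_pos: [549.9, -236.3, 18.4]
tcp_rot: [3.141, 0.0, 1.579]
ft_force: [0.4, 0.5, -5.1]
opening: 0.311
grip_force: 30.0
```

Request:
{"api": "arm_command", "payload": {
  "targets": [
    [0,0,1,0,0],
    [0,0,2,0,0],
    [0,0,3,0,0],
    [0,0,4,0,0],
    [0,0,4,0,0]
  ]
}}

```text
t: 6.95
eef_pos: [549.6, -236.2, 13.7]
tcp_rot: [-3.141, -0.0, 1.579]
ft_force: [-0.5, 0.7, -6.1]
opening: 0.309
grip_force: 30.0
```

Request:
{"api": "arm_command", "payload": {
  "targets": [
    [0,0,1,0,0],
    [0,0,1,0,0],
    [0,0,2,0,0],
    [0,0,2,0,0]
  ]
}}

```text
t: 7.35
eef_pos: [549.7, -236.2, 11.9]
tcp_rot: [3.142, -0.0, 1.579]
ft_force: [-0.0, 0.7, -5.0]
opening: 0.312
grip_force: 30.0
```

Request:
{"api": "arm_command", "payload": {
  "targets": [
    [0,0,1,0,0],
    [0,0,1,0,0],
    [0,0,2,0,0],
    [0,0,2,0,0]
  ]
}}

```text
t: 7.75
eef_pos: [549.8, -236.2, 11.8]
tcp_rot: [3.141, 0.0, 1.579]
ft_force: [-5.7, 3.0, 16.1]
opening: 0.315
grip_force: 30.0
```

The force shows contact with the tray floor. I release it gently.

Request:
{"api": "arm_command", "payload": {
  "targets": [
    [0,0,-1,0,0],
    [0,0,-1,0,0.6],
    [0,0,-1,0,0.6],
    [0,0,-1,0,0.6],
    [0,0,-1,0,0.6]
  ]
}}

```text
t: 8.25
eef_pos: [549.8, -236.2, 10.8]
tcp_rot: [3.141, -0.0, 1.579]
ft_force: [0.5, 0.5, 0.6]
opening: 0.574
grip_force: 0.0
```

Request:
{"api": "arm_command", "payload": {
  "targets": [
    [0,0,-20,0,0.6],
    [0,0,-50,0,0.6],
    [0,0,-100,0,0.6],
    [0,0,-150,0,0.6],
    [0,0,-200,0,0.6]
  ]
}}

```text
t: 8.75
eef_pos: [549.4, -236.0, 212.8]
tcp_rot: [-3.141, -0.0, 1.579]
ft_force: [0.4, -0.3, -0.2]
opening: 0.602
grip_force: 0.0
```

Request:
{"api": "arm_command", "payload": {
  "targets": [
    [10,0,-30,0,0.6],
    [50,0,-70,0,0.6],
    [90,0,-80,0,0.6],
    [140,0,-80,0,0.6],
    [190,0,-80,0,0.6]
  ]
}}

```text
t: 9.25
eef_pos: [547.9, -44.7, 291.6]
tcp_rot: [3.14, 0.0, 1.578]
ft_force: [0.7, 0.5, -0.8]
opening: 0.6
grip_force: 0.0
```

```bash
python3 - <<'E'
from h import *
c=look("top"); s=look("scene")
a=c["frame"][190:270,300:400]; b=s["frame"][170:270,130:250]
im=np.hstack([cv2.resize(a,(375,300)),cv2.resize(b,(360,300))]); cv2.imwrite("pics/tr.png",im[:,:,::-1]); go([480,213,300],0)
E
```

```text
t 9.35 pos [547.7 -41.5 291.4] go [255.3 -64.5  -8.4] roll 0.7 q6 -0.21
```

View pics/tr.png

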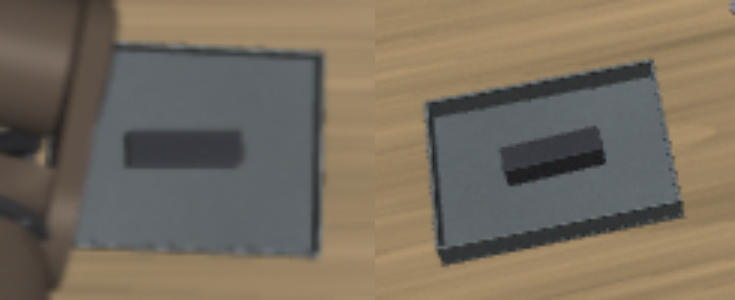

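The bar lies flat in the tray, at (183,148) in the left crop and (552,157) in the right. Next I move to in front of the handle.

Request:
{"api": "arm_command", "payload": {
  "targets": [
    [45,-15,0,0,0.6],
    [90,-30,0,0,0.6],
    [135,-45,0,0,0.6],
    [170,-60,0,0,0.6],
    [180,-65,0,0,0.6]
  ]
}}

```text
t: 9.85
eef_pos: [480.5, 135.3, 291.0]
tcp_rot: [3.142, -0.0, 1.581]
ft_force: [0.6, -0.8, 0.1]
opening: 0.6
grip_force: 0.0
```

Request:
{"api": "arm_command", "payload": {
  "targets": [
    [0,0,0,0,0.6],
    [0,0,0,0,0.6]
  ]
}}

```text
t: 10.05
eef_pos: [482.3, 132.4, 290.9]
tcp_rot: [3.141, 0.0, 1.579]
ft_force: [-0.1, 0.3, -0.0]
opening: 0.602
grip_force: 0.0
```

```bash
python3 - <<'E'
from h import *
c=look("wrist"); save(c,"w2.png",s=1.42); np.save("w2.npy",dict(c),allow_pickle=True); go([475,213,230],0)
s=look("scene"); np.save("s2.npy",dict(s),allow_pickle=True)
t=look("top"); np.save("t2.npy",dict(t),allow_pickle=True)
E
```

```text
t 10.1 pos [482.4 132.1 290.8] go [81.  -6.8 60.8] roll 0.4 q6 0.13
```

View pics/w2.png

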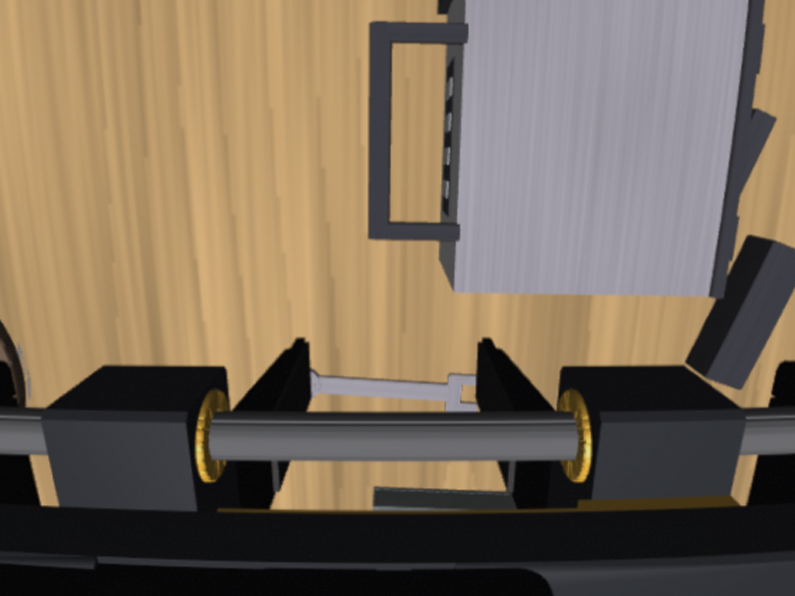

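The handle bar spans (371–391, 22–240) and the hatch's front edge is at about x=460. I compute the handle and the pointer from these.

```bash
python3 - <<'E'
from h import *
L=lambda n:np.load(n+"2.npy",allow_pickle=True).item()
w,s,t=L("w"),L("s"),L("t")
P=lambda c,u,v,z:onz(c,u/1.42,v/1.42,z).round(1)
for q in [(380,24),(380,130),(379,239)]: print("bar",P(w,*q,118))
for q in [(468,25),(461,220),(457,290),(723,296),(741,100)]: print("hatch",P(w,*q,120))
# pointer: candidate planes y'=132, hinge x=701
for yaw in (0,.01):
  for hx in (699,703):
    n=np.array([-np.sin(yaw),np.cos(yaw),0]); mid=np.array([hx,213,120.])+132*n
    tip=ony(s,384.6,126.2,n,mid); boss=ony(s,395,200.5,n,mid)
    mids=ony(s,(345/3.4)+290,190/3.4+115,n,mid)
    f=lambda p:np.arctan2(p[2]-120,-(p-mid)@np.array([np.cos(yaw),np.sin(yaw),0]))
    print(yaw,hx,"tip",tip.round(0),"len",np.linalg.norm(tip-mid).round(0),"boss",boss.round(0),"ang tip",f(tip).round(3),"mid",f(mids).round(3),"slope",np.arctan2(tip[2]-boss[2],boss[0]-tip[0]).round(3))
# closest approach of scene/top rays at tip (top display 217,300 knob)
E
```

```text
bar [473.4 280.9 118. ]
bar [473.6 218.9 118. ]
bar [473.1 150.5 118. ]
hatch [526.  280.4 120. ]
hatch [525.7 163.5 120. ]
hatch [524.8 117.3 120. ]
hatch [708.1 114.5 120. ]
hatch [701.3 242.4 120. ]
0 699 tip [568. 345. 287.] len 212.0 boss [714. 345. 135.] ang tip 0.906 mid 1.091 slope 0.807
0 703 tip [568. 345. 287.] len 214.0 boss [714. 345. 135.] ang tip 0.891 mid 1.052 slope 0.807
0.01 699 tip [570. 344. 289.] len 212.0 boss [714. 345. 134.] ang tip 0.925 mid 1.114 slope 0.823
0.01 703 tip [570. 344. 289.] len 214.0 boss [714. 345. 134.] ang tip 0.91 mid 1.075 slope 0.823
```

Request:
{"api": "arm_command", "payload": {
  "targets": [
    [20,10,-40,0,0.6],
    [40,30,-80,0,0.6],
    [60,55,-120,0,0.6],
    [60,60,-130,0,0.6],
    [60,60,-130,0,0.6]
  ]
}}

```text
t: 10.7
eef_pos: [542.6, 193.2, 421.8]
tcp_rot: [3.139, -0.0, 1.578]
ft_force: [-1.0, -1.2, -0.9]
opening: 0.599
grip_force: 0.0
```

Request:
{"api": "arm_command", "payload": {
  "targets": [
    [0,0,0,0,0.6],
    [0,0,0,0,0.6],
    [0,0,0,0,0.6]
  ]
}}

```text
t: 11.0
eef_pos: [540.8, 193.2, 420.2]
tcp_rot: [-3.14, 0.0, 1.578]
ft_force: [-0.3, 0.1, 0.4]
opening: 0.599
grip_force: 0.0
```

```bash
python3 - <<'E'
from h import *
c=look("wrist"); np.save("w3.npy",dict(c),allow_pickle=True); s=np.load("s2.npy",allow_pickle=True).item()
print(env.state()["eef_pos"],proj(c,[568,346,287]),proj(c,[703,347,120]))
a=cv2.resize(c["frame"][0:260,200:540],None,fx=1.5,fy=1.5); a=a[:390]
b=cv2.resize(s["frame"][115:215,360:420],None,fx=4,fy=4,interpolation=cv2.INTER_CUBIC)[:390]
cv2.imwrite("pics/p3.png",np.hstack([a,b])[:,:,::-1])
E
```

```text
[540.91085945 193.30874321 420.41375904] [314.67898634  -1.4349845 ] [414.36320892  41.09716926]
```

View pics/p3.png

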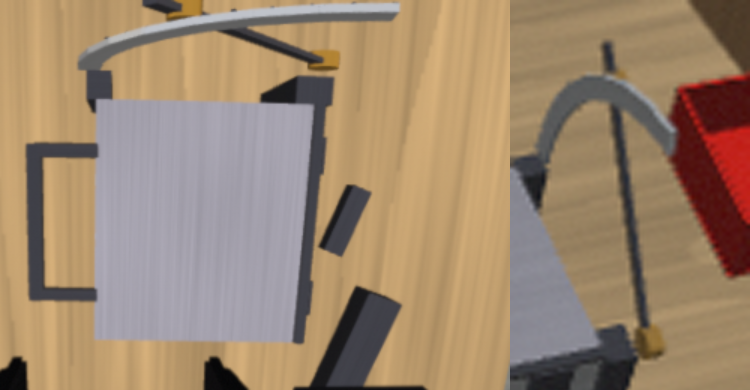

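In the left crop the pointer runs from its boss at (323,60) to its tip near (145,2), just at the image edge. I shift to +y so the tip is in view and measure it by mask.

Request:
{"api": "arm_command", "payload": {
  "targets": [
    [30,-15,-5,0,0.6],
    [60,-30,-10,0,0.6],
    [75,-40,-10,0,0.6],
    [75,-40,-10,0,0.6],
    [75,-40,-10,0,0.6]
  ]
}}

```text
t: 11.55
eef_pos: [500.6, 268.2, 430.8]
tcp_rot: [-3.142, 0.0, 1.579]
ft_force: [-0.1, -0.4, 0.2]
opening: 0.602
grip_force: 0.0
```

Request:
{"api": "arm_command", "payload": {
  "targets": [
    [0,0,0,0,0.6],
    [0,0,0,0,0.6],
    [0,0,0,0,0.6]
  ]
}}

```text
t: 11.85
eef_pos: [501.0, 267.8, 430.8]
tcp_rot: [-3.141, 0.0, 1.578]
ft_force: [-0.3, 0.7, 0.3]
opening: 0.597
grip_force: 0.0
```

```bash
python3 - <<'E'
from h import *
c=look("wrist"); np.save("w4.npy",dict(c),allow_pickle=True); s=np.load("s2.npy",allow_pickle=True).item()
print(env.state()["eef_pos"])
pt=proj(c,[560,347,280]); pb=proj(c,[703,347,120]); print(pt,pb)
def dark(c,x0,y0,x1,y1,thr=85):
    f=c["frame"].astype(int); m=((f.max(2)<thr)).astype(np.uint8); k=np.zeros_like(m); k[y0:y1,x0:x1]=m[y0:y1,x0:x1]
    n,l,st,ce=cv2.connectedComponentsWithStats(k)
    return [(st[i].tolist(),l==i) for i in range(1,n) if st[i][4]>15]
def brass(c,x0,y0,x1,y1):
    h=cv2.cvtColor(c["frame"],cv2.COLOR_RGB2HSV); m=cv2.inRange(h,(10,150,80),(28,255,255)); k=np.zeros_like(m); k[y0:y1,x0:x1]=m[y0:y1,x0:x1]
    n,l,st,ce=cv2.connectedComponentsWithStats(k); return [(st[i].tolist(),ce[i].round(1).tolist()) for i in range(1,n) if st[i][4]>8]
print("wrist dark",[d[0] for d in dark(c,200,0,520,200)]); print("brass w",brass(c,200,0,520,200))
print("scene dark",[d[0] for d in dark(s,370,118,402,198)]); print("brass s",brass(s,370,118,405,215))
cv2.imwrite("pics/p4.png",np.hstack([cv2.resize(c["frame"][0:200,200:520],None,fx=1.75,fy=1.75),cv2.resize(s["frame"][115:203,365:405],None,fx=4,fy=4,interpolation=cv2.INTER_CUBIC)[:350]])[:,:,::-1])
E
```

```text
[500.93649382 267.90530272 430.833118  ]
[348.37465433 100.22278051] [437.36818034 105.84270904]
wrist dark [[340, 98, 22, 5, 80], [374, 100, 64, 8, 187], [252, 111, 71, 89, 1028], [324, 114, 138, 86, 1866], [291, 177, 2, 9, 17]]
brass w [([352, 92, 23, 14, 241], [364.4, 98.0]), ([430, 100, 19, 9, 118], [440.3, 103.0])]
scene dark [[385, 141, 10, 56, 120]]
brass s [([392, 197, 6, 8, 31], [394.7, 200.3])]
```

View pics/p4.png

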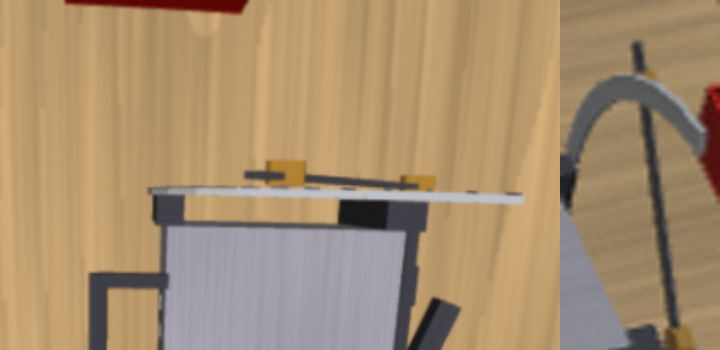

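The tip is at (245,175) in the left crop, which is wrist pixel (340,100), and at scene pixel (384.3,125.7). I triangulate it.

```bash
python3 - <<'E'
from h import *
from scipy.optimize import brentq
c=np.load("w4.npy",allow_pickle=True).item(); s=np.load("s2.npy",allow_pickle=True).item()
def tri(a,b):
    A=np.zeros((3,3));B=np.zeros(3)
    for o,r in(a,b): M=np.eye(3)-np.outer(r,r); A+=M;B+=M@o
    p=np.linalg.solve(A,B); return p,[np.linalg.norm((np.eye(3)-np.outer(r,r))@(p-o)).round(1) for o,r in(a,b)]
H=np.array([703.4,347.7,120])
for (u,v),(us,vs) in [((340,100),(384.3,125.5)),((440,103),(394.7,200.3))]:
    p,e=tri(ray(c,u,v),ray(s,us,vs)); print("tri",p.round(1),e,"len",np.linalg.norm((p-H)[[0,2]]).round(1),"ang",np.arctan2(p[2]-120,703.4-p[0]).round(3))
def cyl(cam,u,v,r=215,lo=200,hi=3000):
    o,d=ray(cam,u,v); f=lambda t:np.hypot(*(o+d*t-H)[[0,2]])-r
    ts=np.linspace(10,2000,4000); fv=[f(t) for t in ts]
    return [(o+d*brentq(f,ts[i],ts[i+1])).round(1).tolist() for i in range(len(ts)-1) if fv[i]*fv[i+1]<0]
for n,P in(("wrist",cyl(c,340,100)),("scene",cyl(s,384.3,125.5))): print(n,P,[round(float(np.arctan2(p[2]-120,703.4-p[0])),3) for p in P])
p=ony(s,384.3,125.5,np.array([0,1.,0]),H); print("plane",p.round(1),np.arctan2(p[2]-120,703.4-p[0]).round(3))
for x in (0.8,.85,.9,.95): 
    q=H+215*np.array([-np.cos(x),0,np.sin(x)]); print(x,proj(c,q).round(1),proj(s,q).round(1))
print("boss",proj(c,H).round(1),proj(s,H).round(1)); go([473.4,215.7,180],0)
E
```

```text
tri [554.9 349.3 275.1] [np.float64(2.3), np.float64(2.3)] len 214.7 ang 0.807
tri [705.2 350.5 122. ] [np.float64(0.1), np.float64(0.1)] len 2.7 ang 2.308
wrist [[553.9, 347.2, 274.5], [610.2, 357.5, -73.7]] [0.802, -1.122]
scene [[560.6, 348.4, 280.7], [523.7, 371.7, 238.0]] [0.844, 0.581]
plane [561.7 347.7 282.1] 0.852
0.8 [339.6  99.5] [382.7 125.5]
0.85 [350.6  99.3] [384.2 125.6]
0.9 [362.3  99.2] [385.9 125.9]
0.95 [374.8  99.2] [387.5 126.4]
boss [437.7 105.3] [393.4 200.4]
t 11.9 pos [500.9 267.9 430.8] go [-52.  -27.9 250.8] roll 0.4 q6 0.37
```

Request:
{"api": "arm_command", "payload": {
  "targets": [
    [-20,-12,45,0,0.5],
    [-40,-24,90,0,0.5],
    [-52,-28,140,0,0.5],
    [-52,-28,190,0,0.5],
    [-52,-28,240,0,0.5]
  ]
}}

```text
t: 12.4
eef_pos: [473.0, 215.5, 192.6]
tcp_rot: [3.14, -0.0, 1.578]
ft_force: [1.4, 0.9, -0.3]
opening: 0.5
grip_force: 0.0
```

Request:
{"api": "arm_command", "payload": {
  "targets": [
    [0,0,0,0,0.5],
    [0,0,0,0,0.5],
    [0,0,0,0,0.5]
  ]
}}

```text
t: 12.7
eef_pos: [474.3, 216.6, 196.2]
tcp_rot: [3.138, -0.001, 1.579]
ft_force: [-0.1, -1.2, -0.7]
opening: 0.5
grip_force: 0.0
```

```bash
python3 - <<'E'
from h import *
c=look("wrist"); f=c["frame"]; m=(f.max(2)<85)
for X in(240,255,265,275): # rows along bar in front of tool
    u,v=proj(c,[473.4,X,118]); v=int(round(v)); x=[i for i in range(int(u)-30,int(u)+30) if m[v,i]]
    if x: print(X,(u,v),x[0],x[-1],[onz(c,k,v,118).round(1).tolist() for k in(x[0]-.5,x[-1]+.5)])
go([473.4,215.7,99],0)
E
```

```text
240 (np.float64(275.16352006111447), 182) 266 284 [[466.9, 239.8, 118.0], [479.7, 239.9, 118.0]]
255 (np.float64(275.306146890219), 160) 266 285 [[466.9, 254.7, 118.0], [480.2, 254.8, 118.0]]
265 (np.float64(275.4039013514664), 144) 266 285 [[466.9, 265.3, 118.0], [480.0, 265.3, 118.0]]
275 (np.float64(275.5037900033879), 129) 267 304 [[467.5, 275.0, 118.0], [492.3, 275.2, 118.0]]
t 12.75 pos [474.2 216.6 196.2] go [-1.  -1.2 97.2] roll 0.5 q6 0.29
```

Centred on the bar at x=473.4. I descend and grip.

Request:
{"api": "arm_command", "payload": {
  "targets": [
    [-1,-1,25,0.5,0.5],
    [-1,-1,50,0.5,0.5],
    [-1,-1,75,0.5,0.5],
    [-1,-1,90,0.5,0.5],
    [-1,-1,97,0.5,0.5]
  ]
}}

```text
t: 13.25
eef_pos: [472.6, 215.4, 97.2]
tcp_rot: [3.14, -0.0, 1.57]
ft_force: [0.3, -0.4, -0.0]
opening: 0.503
grip_force: 0.0
```

Request:
{"api": "arm_command", "payload": {
  "targets": [
    [0,0,0,0,0.5],
    [0,0,0,0,0],
    [0,0,0,0,0],
    [0,0,0,0,0],
    [0,0,0,0,0]
  ]
}}

```text
t: 13.75
eef_pos: [472.2, 215.2, 97.2]
tcp_rot: [3.141, -0.0, 1.57]
ft_force: [0.7, -0.3, 0.2]
opening: 0.219
grip_force: 0.0
```

Request:
{"api": "arm_command", "payload": {
  "targets": [
    [0,0,0,0,0],
    [0,0,0,0,0],
    [0,0,0,0,0]
  ]
}}

```text
t: 14.05
eef_pos: [473.1, 215.3, 97.1]
tcp_rot: [3.139, -0.001, 1.57]
ft_force: [4.5, -1.5, 0.6]
opening: 0.139
grip_force: 30.0
```

```bash
python3 - <<'E'
from h import *
s=env.state(); z=s["eef_pos"]; print(z,s["ft_force"])
for a in np.arange(0,.91,.05): print(round(a,2),"ty",round(-230*(1-np.cos(a))+2*np.sin(a),1),"tz",round(-230*np.sin(a)-2*np.cos(a)+2,1))
E
```

```text
[473.14502309 215.2712749   97.07915441] [ 4.45812414 -1.53288391  0.5633032 ]
0.0 ty 0.0 tz 0.0
0.05 ty -0.2 tz -11.5
0.1 ty -0.9 tz -23.0
0.15 ty -2.3 tz -34.3
0.2 ty -4.2 tz -45.7
0.25 ty -6.7 tz -56.8
0.3 ty -9.7 tz -67.9
0.35 ty -13.3 tz -78.7
0.4 ty -17.4 tz -89.4
0.45 ty -22.0 tz -99.8
0.5 ty -27.2 tz -110.0
0.55 ty -32.9 tz -119.9
0.6 ty -39.0 tz -129.5
0.65 ty -45.7 tz -138.8
0.7 ty -52.8 tz -147.7
0.75 ty -60.3 tz -156.2
0.8 ty -68.3 tz -164.4
0.85 ty -76.7 tz -172.1
0.9 ty -85.5 tz -179.4
```

Request:
{"api": "arm_command", "payload": {
  "targets": [
    [0,0,-11,0,0],
    [0,1,-23,0,0],
    [0,2,-34,0,0],
    [0,4,-46,0,0],
    [0,7,-57,0,0]
  ]
}}

```text
t: 14.55
eef_pos: [480.1, 215.1, 154.2]
tcp_rot: [3.14, -0.0, 1.57]
ft_force: [7.8, -1.6, -7.1]
opening: 0.14
grip_force: 30.0
```

```bash
cat >> h.py <<'E'
B=np.array([473.1,215.3,97.1])  # TCP with hatch shut, in the grip
def hatch(goal):
    p=env.state()["eef_pos"]; H=B+[230,0,2]; a=np.arctan2(p[2]-H[2],H[0]-p[0])+2/230
    g=lambda t:H+[-230*np.cos(t)-2*np.sin(t),0,230*np.sin(t)-2*np.cos(t)]
    print("angle",a.round(3),"rad",np.hypot(*(p-H)[[0,2]]).round(1),env.state()["ft_force"].round(1))
    for t in goal: d=g(t)-p; print(t,"tx",(B-p)[1].round(1),"ty",d[0].round(1),"tz",(-d[2]).round(1))
E
python3 -c "
from h import *
hatch([.3,.35,.4,.45,.5,.55,.6,.65,.7])"
```

```text
angle 0.251 rad 229.7 [ 7.8 -1.6 -7.1]
0.3 tx 0.2 ty 2.7 tz -11.0
0.35 tx 0.2 ty 6.3 tz -21.9
0.4 tx 0.2 ty 10.4 tz -32.6
0.45 tx 0.2 ty 15.0 tz -43.2
0.5 tx 0.2 ty 20.2 tz -53.4
0.55 tx 0.2 ty 25.9 tz -63.4
0.6 tx 0.2 ty 32.0 tz -73.1
0.65 tx 0.2 ty 38.7 tz -82.5
0.7 tx 0.2 ty 45.8 tz -91.6
```

Request:
{"api": "arm_command", "payload": {
  "targets": [
    [0,3,-11,0,0],
    [0,6,-22,0,0],
    [0,10,-33,0,0],
    [0,15,-43,0,0],
    [0,20,-53,0,0]
  ]
}}

```text
t: 15.05
eef_pos: [501.4, 214.9, 206.7]
tcp_rot: [3.138, -0.0, 1.57]
ft_force: [19.4, -1.0, -15.5]
opening: 0.141
grip_force: 30.0
```

```bash
python3 -c "
from h import *
hatch([.55,.6,.65,.7,.75,.8])"
```

```text
angle 0.499 rad 228.6 [ 19.4  -1.  -15.5]
0.55 tx 0.4 ty 4.6 tz -10.9
0.6 tx 0.4 ty 10.8 tz -20.6
0.65 tx 0.4 ty 17.4 tz -30.0
0.7 tx 0.4 ty 24.5 tz -39.0
0.75 tx 0.4 ty 32.1 tz -47.7
0.8 tx 0.4 ty 40.0 tz -56.0
```

Request:
{"api": "arm_command", "payload": {
  "targets": [
    [0,2,0,0,0],
    [0,6,-10,0,0],
    [0,12,-19,0,0],
    [0,19,-28,0,0],
    [0,26,-37,0,0]
  ]
}}

```text
t: 15.55
eef_pos: [525.6, 214.7, 242.9]
tcp_rot: [-3.141, 0.001, 1.57]
ft_force: [10.5, -2.3, -12.4]
opening: 0.14
grip_force: 30.0
```

```bash
python3 -c "
from h import *
hatch([.7,.75,.8])"
```

```text
angle 0.69 rad 228.5 [ 10.5  -2.3 -12.4]
0.7 tx 0.6 ty 0.3 tz -2.8
0.75 tx 0.6 ty 7.9 tz -11.5
0.8 tx 0.6 ty 15.9 tz -19.8
```

Request:
{"api": "arm_command", "payload": {
  "targets": [
    [0,4,-4,0,0],
    [0,9,-10,0,0],
    [0,14,-16,0,0],
    [0,14,-16,0,0],
    [0,14,-16,0,0]
  ]
}}

```text
t: 16.05
eef_pos: [539.4, 214.6, 258.9]
tcp_rot: [-3.141, 0.001, 1.57]
ft_force: [7.3, -4.2, -11.7]
opening: 0.136
grip_force: 30.0
```

```bash
python3 - <<'E'
from h import *
hatch([.78,.8,.82])
s=look("scene"); w=look("wrist"); np.save("s5.npy",dict(s),allow_pickle=True); np.save("w5.npy",dict(w),allow_pickle=True)
H=np.array([703.2,215.5,120.])
for n,c in(("scene",s),("wrist",w)):
  for a in(.75,.8,.85):
    r=np.array([-np.cos(a),0,np.sin(a)]); print(n,a,"corner+y",proj(c,H+180*r+[0,100,0]).round(1),"hinge+y",proj(c,H+[0,100,0]).round(1),"corner-y",proj(c,H+180*r-[0,100,0]).round(1),"tip",proj(c,H+215*r+[0,132,0]).round(1))
a=cv2.resize(s["frame"][110:215,295:420],None,fx=3.2,fy=3.2,interpolation=cv2.INTER_CUBIC)
b=cv2.resize(w["frame"][0:240,180:560],None,fx=1.0,fy=1.4,interpolation=cv2.INTER_CUBIC)
cv2.imwrite("pics/f5.png",np.hstack([a[:336],b[:336]])[:,:,::-1])
E
```

```text
angle 0.782 rad 228.8 [  7.3  -4.2 -11.7]
0.78 tx 0.7 ty -1.2 tz -0.5
0.8 tx 0.7 ty 2.0 tz -3.8
0.82 tx 0.7 ty 5.3 tz -7.0
scene 0.75 corner+y [372.3 140.3] hinge+y [382.8 202.8] corner-y [303.5 155.1] tip [381.  125.5]
scene 0.8 corner+y [373.5 140.3] hinge+y [382.8 202.8] corner-y [304.3 155.2] tip [382.6 125.4]
scene 0.85 corner+y [374.8 140.5] hinge+y [382.8 202.8] corner-y [305.1 155.5] tip [384.1 125.5]
wrist 0.75 corner+y [344.6  43.6] hinge+y [480.4  73.4] corner-y [329.5 399. ] tip [292.3 -51.5]
wrist 0.8 corner+y [360.9  41.3] hinge+y [480.4  73.4] corner-y [341.5 406.7] tip [313.2 -59.8]
wrist 0.85 corner+y [378.9  39.1] hinge+y [480.4  73.4] corner-y [354.5 414.4] tip [337.2 -68.3]
```

View pics/f5.png

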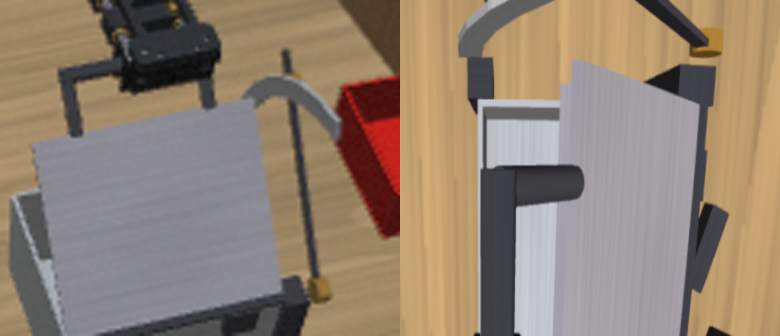

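The hatch corner at wrist pixel (355,43) gives 0.782, which agrees with the kinematics. The pointer is still slightly higher, so I cross-check its angle with pointer pixels in several wrist frames.

```bash
python3 - <<'E'
from h import *
H=np.array([703.2,347.5,120.]); A=np.arange(.7,.95,.001)
L=lambda n:np.load(n+".npy",allow_pickle=True).item()
print("knob w4",[(y,A[np.argmin([abs(proj(c,H+[-185*np.cos(a),y,185*np.sin(a)])[0]-363.5) for a in A])].round(3)) for c in[L("w4")] for y in(0,6,12)])
for n in("w3","w5"):
    c=L(n); f=c["frame"].astype(int); m=(f.max(2)<85); b=proj(c,H)
    res=[]
    for a in A:
        P=np.array([proj(c,H+r*np.array([-np.cos(a),0,np.sin(a)])) for r in range(25,215,3)])
        k=(P[:,1]>2)&(P[:,0]>5)&(P[:,0]<555)
        # distance of mask centre across columns/rows from the projected centreline
        d=[]
        for x,y in P[k]:
            ys=np.where(m[max(0,int(y)-9):int(y)+10,int(round(x))])[0]
            if 3<=len(ys)<=14: d.append(max(0,int(y)-9)+ys.mean()-y)
        res.append((abs(np.mean(d)) if len(d)>4 else 99,a,len(d),np.std(d) if d else 0))
    print(n,"boss",b.round(1),"best",[np.round(r,3).tolist() for r in sorted(res)[:3]])
E
```

```text
knob w4 [(0, np.float64(0.827)), (6, np.float64(0.825)), (12, np.float64(0.823))]
w3 boss [414.6  40.7] best [[0.027, 0.81, 47.0, 1.026], [0.053, 0.809, 47.0, 1.01], [0.069, 0.808, 47.0, 1.018]]
w5 boss [484.2  31.6] best [[0.047, 0.786, 6.0, 0.771], [0.063, 0.785, 6.0, 0.645], [0.073, 0.787, 6.0, 0.773]]
```

The estimates cluster around 0.81, so I raise the hatch by another 0.028 rad.

Request:
{"api": "arm_command", "payload": {
  "targets": [
    [0,2,-2,0,0],
    [0,4,-4,0,0],
    [0,5,-5,0,0],
    [0,5,-5,0,0],
    [0,5,-5,0,0]
  ]
}}

```text
t: 16.65
eef_pos: [544.1, 214.5, 263.7]
tcp_rot: [-3.14, 0.001, 1.57]
ft_force: [6.2, -3.2, -11.2]
opening: 0.138
grip_force: 30.0
```

```bash
python3 - <<'E'
from h import *
hatch([.81]); print(env.state()["grip_force"],env.state()["opening"],env.state()["qvel"].round(4))
s=look("scene"); w=look("wrist"); H=np.array([703.2,347.5,120.])
# hatch +y edge in the wrist: front corner of the light plate
f=w["frame"].astype(int)
for a in(.79,.81,.83):
    r=np.array([-np.cos(a),0,np.sin(a)]); p=proj(w,H+180*r-[0,32,0]); q=proj(w,H+180*r-[0,50,0]); print(a,p.round(1),q.round(1))
y=int(round(q[1])); print(y,f[y,330:400].sum(1)//3)
E
```

```text
angle 0.811 rad 228.8 [  6.2  -3.2 -11.2]
0.81 tx 0.8 ty -1.0 tz -0.6
30.000686645507812 0.13781518002226117 [ 0.0003  0.0004  0.0011 -0.0002 -0.0001  0.0006]
0.79 [345.3  43.4] [344.   83.1]
0.81 [351.8  42.5] [350.4  82.7]
0.83 [358.6  41.7] [357.   82.4]
82 [ 96  97  97  96  97 103 139 167 171 172 172 171 169 169 171 171 170 166
 164 163 163 163 163 163 161 160 160 160 159 156 156 158 160 161 158 156
 156 159 158 158 160 162 160 159 158 157 158 160 160 159 158 159 160 160
 159 156 156 159 161 161 160 159 159 160 160 159 157 159 162 161]
```

```bash
python3 -c "
from cell import env
print(env.job_done())"
```

```text
the job is handed in; nothing more can be done
None
```

The hold-down bar lies flat in the tray, and the gripper is holding the hatch by its handle at about 0.81 rad. My pointer readings ran from about 0.79 to 0.83, mostly near 0.81. The job is handed in, at about 17 s on the robot's clock.

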